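# Put the mixed-up fuse carriers back in their own ways

### The job

Three or all four of the fuse carriers on the panel have been plugged into the wrong bases. Put every carrier into the base marked with its own colour, upright and fully home, parking one in the grey spare base (empty again at the end) or on a clear spot while you shift the others round. Leave the orange screwdriver on the panel where it lies.

Things in the scene. Friction and masses are not known exactly. Their poses are not given: they have to be found in the camera images.
- red_carrier: red fuse carrier, loose, 80 to 150 g: an off-white block 70 x 30 x 26 mm (x, y, z) with a red grip on top, 46 x 22 mm and 28 mm tall (black ribs), so 54 mm tall in all. Origin: centre of its underside; x along the 70 mm, z up. Grip it by the grip, 26 to 54 mm above the origin, across the 22 mm (y). At the start it stands in one of the bases, square to it; it fits either way round
- blue_carrier: blue fuse carrier, loose, 80 to 150 g: an off-white block 70 x 30 x 26 mm (x, y, z) with a blue grip on top, 46 x 22 mm and 28 mm tall (black ribs), so 54 mm tall in all. Origin: centre of its underside; x along the 70 mm, z up. Grip it by the grip, 26 to 54 mm above the origin, across the 22 mm (y). At the start it stands in one of the bases, square to it; it fits either way round
- yellow_carrier: yellow fuse carrier, loose, 80 to 150 g: an off-white block 70 x 30 x 26 mm (x, y, z) with a yellow grip on top, 46 x 22 mm and 28 mm tall (black ribs), so 54 mm tall in all. Origin: centre of its underside; x along the 70 mm, z up. Grip it by the grip, 26 to 54 mm above the origin, across the 22 mm (y). At the start it stands in one of the bases, square to it; it fits either way round
- green_carrier: green fuse carrier, loose, 80 to 150 g: an off-white block 70 x 30 x 26 mm (x, y, z) with a green grip on top, 46 x 22 mm and 28 mm tall (black ribs), so 54 mm tall in all. Origin: centre of its underside; x along the 70 mm, z up. Grip it by the grip, 26 to 54 mm above the origin, across the 22 mm (y). At the start it stands in one of the bases, square to it; it fits either way round
- red_base: red fuse base, for the red carrier: black, 144 x 50 mm (x, y), fixed, red strips (13 x 48 mm, top at 31 mm) at x = +-52 mm. Pocket between: floor 14 mm above the origin, 76 x 36 mm, flaring to 87 x 46 mm at its rim at 30 mm. Origin: centre of underside, z up. A carrier is home when its underside lies on the floor. All five stand in a row on the white panel, 70 mm apart, same heading
- blue_base: blue fuse base, for the blue carrier: black, 144 x 50 mm (x, y), fixed, blue strips (13 x 48 mm, top at 31 mm) at x = +-52 mm. Pocket between: floor 14 mm above the origin, 76 x 36 mm, flaring to 87 x 46 mm at its rim at 30 mm. Origin: centre of underside, z up. A carrier is home when its underside lies on the floor. All five stand in a row on the white panel, 70 mm apart, same heading
- yellow_base: yellow fuse base, for the yellow carrier: black, 144 x 50 mm (x, y), fixed, yellow strips (13 x 48 mm, top at 31 mm) at x = +-52 mm. Pocket between: floor 14 mm above the origin, 76 x 36 mm, flaring to 87 x 46 mm at its rim at 30 mm. Origin: centre of underside, z up. A carrier is home when its underside lies on the floor. All five stand in a row on the white panel, 70 mm apart, same heading
- green_base: green fuse base, for the green carrier: black, 144 x 50 mm (x, y), fixed, green strips (13 x 48 mm, top at 31 mm) at x = +-52 mm. Pocket between: floor 14 mm above the origin, 76 x 36 mm, flaring to 87 x 46 mm at its rim at 30 mm. Origin: centre of underside, z up. A carrier is home when its underside lies on the floor. All five stand in a row on the white panel, 70 mm apart, same heading
- spare_base: grey spare fuse base, empty at the start: black, 144 x 50 mm (x, y), fixed, light grey strips (13 x 48 mm, top at 31 mm) at x = +-52 mm. Pocket between: floor 14 mm above the origin, 76 x 36 mm, flaring to 87 x 46 mm at its rim at 30 mm. Origin: centre of underside, z up. A carrier is home when its underside lies on the floor. All five stand in a row on the white panel, 70 mm apart, same heading
- screwdriver: bystander: an orange-handled screwdriver about 170 mm long and 26 mm thick lying on the panel along the robot's side of the row of bases; origin under its middle; leave it alone

How it is judged:
At the end, for the whole second after the job is handed in: Each of the red, blue, yellow and green carriers stands in the base of its own colour: centre within 9 mm of the base's centre, underside on the pocket's floor (within 2.5 mm), upright within 0.08 rad, in line with the base within 0.2 rad, released and at rest. The spare base is then empty (horizontal distance between red_carrier and red_base below 0.009 m and z of red_carrier in the frame of red_base between 0.012 and 0.0165 m and angle between each of red_carrier, blue_carrier, yellow_carrier, green_carrier's own z axis and vertical below 0.08 rad and angle between the x axis of red_carrier and the x axis of red_base, either way round below 0.2 rad and linear speed of each of red_carrier, blue_carrier, yellow_carrier, green_carrier below 0.01 m/s and horizontal distance between blue_carrier and blue_base below 0.009 m and z of blue_carrier in the frame of blue_base between 0.012 and 0.0165 m and angle between the x axis of blue_carrier and the x axis of blue_base, either way round below 0.2 rad and horizontal distance between yellow_carrier and yellow_base below 0.009 m and z of yellow_carrier in the frame of yellow_base between 0.012 and 0.0165 m and angle between the x axis of yellow_carrier and the x axis of yellow_base, either way round below 0.2 rad and horizontal distance between green_carrier and green_base below 0.009 m and z of green_carrier in the frame of green_base between 0.012 and 0.0165 m and angle between the x axis of green_carrier and the x axis of green_base, either way round below 0.2 rad); the robot touches nothing.
It fails at once if the screwdriver has been pushed more than 30 mm from where it lay (distance of screwdriver from where it was at the start of the episode above 0.03 m).
It also fails if it takes over 99 s, if anything falls off the work surface, if the arm or the gripper's body presses on something with over 40 N, if the wrist force passes 120 N, or if a joint passes its speed limit or range.

### The arm

A 7-joint arm with a two-finger parallel gripper is mounted at the origin on the work surface. World frame = base frame: x ahead of the robot, y to its left, z up, the work surface at z = 0. Lengths are in m, angles in rad, forces in N, time in s.
With the tool pointing down it reaches from about 0.4 to 0.875 m from the base axis. Payload 19.3 kg.
Tool frame: the origin (TCP) lies on the front face of the gripper's body, between the roots of the fingers; the fingertips stand 73 mm ahead of it and the grasp point (between the pads) lies 54 mm ahead of it; z points along the fingers, y is the direction in which the jaws open and shut (so a half turn about z gives the same grasp; the last joint's range is limited). The gripper opens to 85 mm and grips with 20 to 120 N. Pads are 22 mm wide; open, the fingers measure 114 mm over their backs; the gripper's body (76 mm by 85 mm) begins 54 mm behind the grasp point. The pads swing forward as they close: fully open they stand 13 mm farther back than shut.
Start: joints at [1.276, 0.521, -0.036, 1.599, 0.021, 1.021, -0.113], TCP at [0.139, -0.609, 0.304] pointing down, gripper open.
Joint ranges: [-2.91, 2.91], [-0.3, 2.13], [-1.5, 1.42], [0.17, 2.43], [-1.26, 4.41], [0.16, 1.93], [-2.52, 2.52]. Speed limits (rad/s): [1.89, 1.89, 2.39, 2.39, 3.01, 3.01, 3.01].

### API

Orientations are given as [roll, pitch, yaw] about the fixed x, y, z axes, in that order (R = Rz(yaw) Ry(pitch) Rx(roll)).
In Python, from workcell import bot gives the robot as it stands.
- The arm moves only by the shell command python3 -m crank 'ROWS' [OPENING] [FORCE]. ROWS is a JSON object of lists of equal length, an entry for each row: "travel": the shift along the world's x, y, z in cm, a list of three; "rot": the turn, a rotation vector about the world's x, y, z in degrees, a list of three. A call has 1 to 8 rows; each row is the pose to reach, as a shift and turn from the pose commanded when the call began; what a row does not reach only later rows make up. A row lasts 1/10 s, in which the tool goes at most 50 mm and 8.59 degrees, less where a joint would pass 70% of its speed; a pose out of reach is approached as far as the arm can. A call with a gripper value outside its range is refused whole. OPENING is the opening, from -1 (shut) to 1 (fully open), so that 0 is half open, set as the call begins (- or left out, the last holds). The fingers move at their own pace and stop on an object; FORCE is the grip in N (left out, the last holds). Time passes only in rows, so rows that repeat a pose let the fingers close. It gives the time, the measured TCP pose, the force and the opening at its end, in the units of the state.
- bot.observe(): the state, without advancing time (a new reading comes with each control period).
- bot.grab_frame(name): name is "scene" or "top"; returns the picture (420x560x3 uint8, red, green, blue); there is no depth.
- bot.camera_model(name): a dict with "fx", "fy", "cx", "cy" (pixels), "k1" (the pictures are not rectified: a ray, as slopes to the right and down, at radius r is drawn at 1 + k1 r^2 times it, then the intrinsics apply), "R" (3x3) and "t" (3): a world point X has camera coordinates R X + t. Camera axes: x right, y down, z forward; pixel columns grow to the right and rows downward; lengths in m; the calibration is good to about 2 mm. A picture is of the moment at which its call begins. camera_model takes no time and is no camera call.
- bot.job_done(): hands the job in, once; it reports no verdict.
Trained networks look in the newest picture that a camera, given by its name, has taken for a name from the list of things; names that differ only in an ending like _2 or _b are one class to them, and where a whole thing is asked for, a point or a joint stands for the part that bears it (a point fixed in the world has none). Each returns a list of dicts, best first, with "conf" (0 to 1); they miss things now and then, are a little off and sometimes report something else, mostly with a low value. They report only what shows in the picture. A call takes as long as a camera call.
- bot.silhouettes(camera, thing): "pixels" (420x560 bool, what is visible of it) and "box" ([centre column, centre row, width, height] in pixels, round what is visible of it).
The state is a dict: "clock": time; "qpos": joint angles; "qd": joint speeds; "joint_efforts": joint torques, N m; "position": TCP position; "tool_rot": TCP orientation; "force": force on the tool from outside, world axes, zero at the start; "moment": the same for the moment, N m; "grip_width": finger opening in m.
Only numpy, scipy, OpenCV 4.12 (cv2) and the standard library are available. Lean on these libraries where they do the work, as an engineer would, in place of code of your own. Each camera call takes 0.05 s, during which the arm holds its last target.

## Working session

There is one attempt and no reset: what is moved stays moved. The work goes in short steps, Python scripts to look and compute and a shell command to move; the robot and the scene stay as the last step left them, time stands still between calls to the robot, and variables do not carry over. Pictures are saved under pics/ and viewed, and the job is handed in when it is done.

```bash
ls; mkdir -p pics; python3 - <<'E'
from workcell import bot
import cv2
s=bot.observe(); print({k:s[k] for k in("clock","position","tool_rot","grip_width","force")})
for n in("scene","top"):
    im=bot.grab_frame(n); cv2.imwrite(f"pics/{n}0.png",im[:,:,::-1]); c=bot.camera_model(n); print(n,c)
E
```

```text
pics
{'clock': 0.0, 'position': array([ 0.13921843, -0.60903217,  0.30332519]), 'tool_rot': array([-3.14042451e+00,  1.15189414e-04,  2.24785018e-01]), 'grip_width': 0.08526336194016576, 'force': array([ 0.38133376, -0.28125549, -0.52770115])}
scene {'fx': 470.92759526762944, 'fy': 470.92759526762944, 'cx': 281.85864694954273, 'cy': 210.97783682156555, 'k1': 0.013826358899398372, 'R': array([[-0.84846011,  0.5292102 ,  0.00721088],
       [ 0.39176973,  0.63715165, -0.66374261],
       [-0.35585378, -0.56033413, -0.7479263 ]]), 't': array([ 0.44393335, -0.17866925,  0.94446849])}
top {'fx': 501.93615137260133, 'fy': 501.93615137260133, 'cx': 278.1698296036405, 'cy': 207.29708070615754, 'k1': -0.1877541489845141, 'R': array([[ 0.0258235 , -0.99836835,  0.05092924],
       [-0.99177912, -0.03197364, -0.1239026 ],
       [ 0.12532883, -0.04731096, -0.99098656]]), 't': array([-0.01936673,  0.51785935,  0.79282569])}
```

View pics/scene0.png

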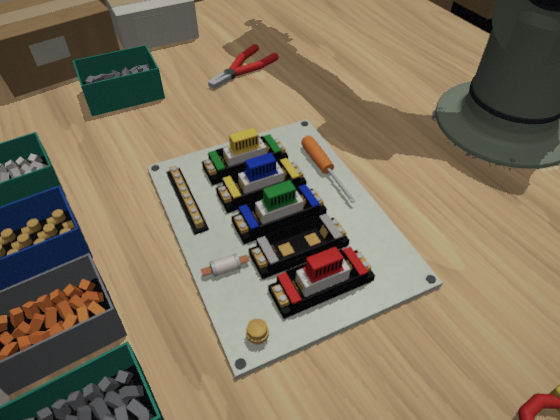

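View pics/top0.png

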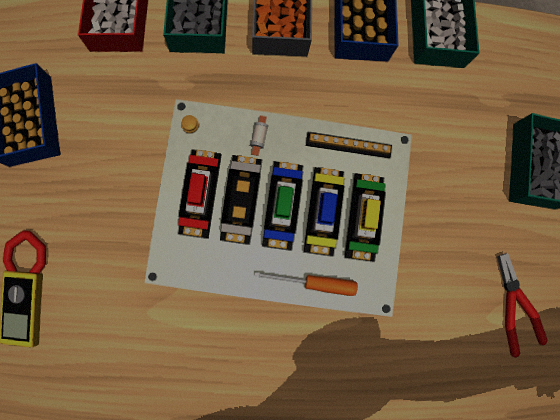

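Red is already home; green sits in blue's base, blue in yellow's and yellow in green's, so it's a 3-cycle. Next I'll measure the poses.

```bash
cat > h.py <<'E'
import numpy as np, cv2
from workcell import bot
C={n:bot.camera_model(n) for n in("scene","top")}
def proj(n,X):
    c=C[n]; P=np.atleast_2d(X)@c["R"].T+c["t"]; s=P[:,:2]/P[:,2:]; r2=(s**2).sum(1,keepdims=True)
    return s*(1+c["k1"]*r2)*[c["fx"],c["fy"]]+[c["cx"],c["cy"]]
def ray(n,uv):
    c=C[n]; d=(np.asarray(uv,float)-[c["cx"],c["cy"]])/[c["fx"],c["fy"]]; s=d.copy()
    for _ in range(20): s=d/(1+c["k1"]*(s@s))
    return -c["R"].T@c["t"], c["R"].T@np.r_[s,1]
def atz(n,uv,z):
    o,d=ray(n,uv); return o+d*(z-o[2])/d[2]
E
python3 - <<'E'
from h import *
cols=["red","blue","yellow","green"]
S={}
for n in("scene","top"):
    im=bot.grab_frame(n); ov=im.copy()
    for t in [c+"_carrier" for c in cols]+[c+"_base" for c in cols]+["spare_base","screwdriver"]:
        r=bot.silhouettes(n,t)
        for q in r[:2]: print(n,t,round(q["conf"],2),np.round(q["box"],1),q["pixels"].sum())
        if r: S[n+"/"+t]=r[0]["pixels"]; cs,_=cv2.findContours(r[0]["pixels"].astype(np.uint8),0,2); cv2.drawContours(ov,cs,-1,(255,0,255) if "base" in t else (0,255,255),1)
    S[n]=im
    crop=ov[110:330,140:440] if n=="scene" else ov[90:320,130:430]
    cv2.imwrite(f"pics/ov_{n}.png",cv2.resize(crop,None,fx=2.5,fy=2.5,interpolation=cv2.INTER_NEAREST)[:,:,::-1])
np.savez_compressed("s.npz",**S)
E
```

```text
scene red_carrier 0.97 [321.6 272.6  58.   49.8] 1764
scene blue_carrier 0.76 [261.  172.2  44.8  36.3] 1151
scene blue_carrier 0.45 [321.5 282.  105.3  76.7] 2635
scene yellow_carrier 0.86 [245.2 145.1  42.4  39.4] 1057
scene green_carrier 0.69 [276.1 201.5  50.3  42.4] 1282
scene red_base 0.56 [324.1 283.1 108.   76.7] 2765
scene blue_base 0.67 [277.4 213.6  97.9  57.5] 2130
scene yellow_base 0.4 [261.4 172.6  47.1  40.9] 1251
scene green_base 0.86 [244.8 158.8  87.2  51.4] 1286
scene spare_base 0.73 [295.6 246.1  97.1  67.8] 3464
scene screwdriver 0.89 [327.4 168.2  52.8  66.3] 639
top red_carrier 0.98 [199.4 191.2  23.3  49.3] 834
top blue_carrier 0.97 [324.9 211.6  25.8  42.9] 889
top blue_carrier 0.39 [323.4 213.9  39.1  85.8] 1956
top yellow_carrier 0.75 [368.1 216.6  28.4  41.1] 948
top green_carrier 0.8 [282.4 203.4  23.1  49.9] 831
top red_base 0.95 [198.8 196.   48.   94. ] 2057
top blue_base 0.93 [283.1 205.6  44.6  88.9] 1828
top yellow_base 0.93 [324.4 210.9  39.9  86.8] 1890
top green_base 0.56 [365.2 218.4  39.1  88.9] 1815
top spare_base 0.94 [242.2 200.6  44.9  85.8] 2837
top spare_base 0.15 [283.4 203.5  22.5  49. ] 790
top screwdriver 0.97 [305.6 284.  103.3  21.7] 1016
```

View pics/ov_top.png

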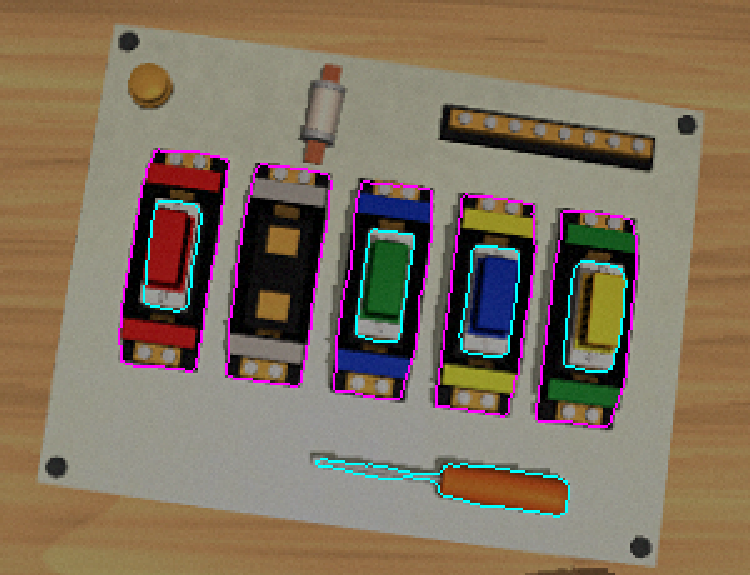

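View pics/ov_scene.png

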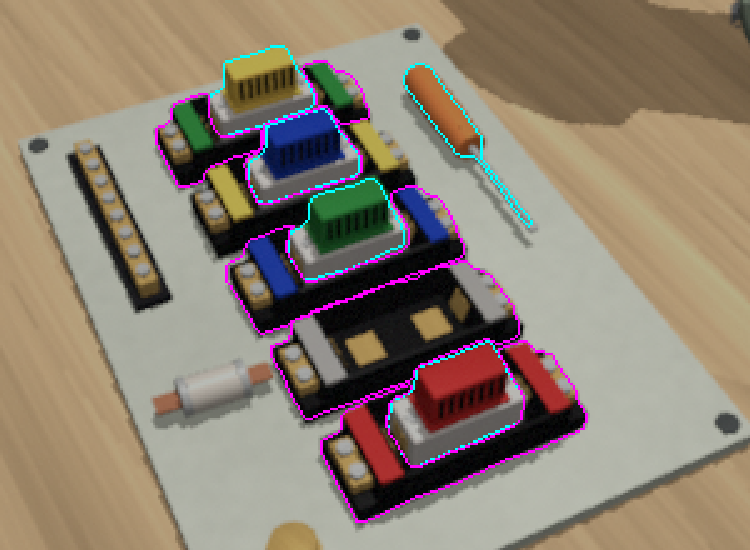

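The overlay silhouettes match the picture (top view: red 199,191; green 283,203; blue 325,212; yellow 368,217; spare 242,201). Next I'll fit the row of bases to the coloured strips in both views.

```bash
cat > fit.py <<'E'
from h import *
from scipy.optimize import least_squares
S=np.load("s.npz")
slots=["red","spare","blue","yellow","green"]
rng={"red":[(0,6),(174,180)],"blue":[(105,130)],"yellow":[(22,34)],"green":[(45,85)]}
obs=[]
for n in("top","scene"):
    hsv=cv2.cvtColor(S[n],cv2.COLOR_RGB2HSV)
    for i,s in enumerate(slots):
        if s=="spare":continue
        m=np.zeros(hsv.shape[:2],np.uint8)
        for a,b in rng[s]: m|=cv2.inRange(hsv,(a,140 if s!="green" else 110,50),(b,255,255))
        car=np.zeros_like(m)
        for c in slots:
            if c!="spare": car|=cv2.dilate(S[f"{n}/{c}_carrier"].astype(np.uint8),np.ones((3,3)))
        m[car>0]=0
        m=cv2.morphologyEx(m,cv2.MORPH_OPEN,np.ones((2,2),np.uint8))
        k,l,st,ce=cv2.connectedComponentsWithStats(m)
        for j in range(1,k):
            u=ce[j]
            ok=(140<u[0]<440 and 100<u[1]<330) and 60<st[j,4]<800
            if ok: obs.append((n,i,u,st[j,4])); print(n,s,u.round(1),st[j,4])
def pts(p,local):  # row params
    x,y,th,z,i=p; c,s=np.cos(th),np.sin(th); R=np.array([[c,-s],[s,c]])
    return np.r_[[x,y]+R@local[:2],z+local[2]]
def model(p,i,sg): # p=x0,y0,th,z ; slot i along -y
    return pts((p[0],p[1],p[2],p[3],0),np.array([sg*.052,-.07*(i-2),.031]))
def res(p):
    r=[]
    for n,i,u,a in obs:
        e=[proj(n,model(p,i,sg))[0]-u for sg in(1,-1)]
        e=min(e,key=np.linalg.norm); r+=list(e)
    return np.array(r)
p0=np.r_[atz("top",(283,205),.04)[:2],-.1,.01]
f=least_squares(res,p0,loss="soft_l1",f_scale=1.5)
print(f.x, np.abs(res(f.x)).reshape(-1,2).round(1).tolist())
p=f.x
for i,s in enumerate(slots): print(s,pts((*p,0),np.array([0,-.07*(i-2),0])).round(4))
E
python3 fit.py
```

```text
top red [204.  161.3] 234
top red [193.7 223.6] 252
top blue [288.  173.5] 232
top blue [279.6 235.9] 246
top yellow [330.  179.6] 239
top yellow [322. 242.] 262
top green [371.6 185.8] 216
top green [364.2 247.9] 236
scene red [356.1 261.9] 283
scene red [290.1 288.8] 352
scene blue [309.4 196.2] 200
scene blue [249.3 217.2] 250
scene yellow [290.  168.8] 176
scene yellow [232.5 187.4] 226
scene green [272.9 144.5] 139
scene green [217.5 161.2] 171
[ 0.52128384 -0.01200254 -0.1117833   0.0068239 ] [[0.6, 0.9], [0.4, 0.7], [0.6, 0.8], [0.9, 0.7], [0.9, 0.9], [0.9, 0.6], [1.5, 0.8], [1.2, 0.5], [1.8, 0.9], [1.6, 1.0], [0.9, 0.0], [0.9, 0.1], [0.8, 0.0], [0.9, 0.2], [1.1, 0.2], [0.9, 0.2]]
red [0.5369 0.1271 0.0068]
spare [0.5291 0.0576 0.0068]
blue [ 0.5213 -0.012   0.0068]
yellow [ 0.5135 -0.0816  0.0068]
green [ 0.5057 -0.1511  0.0068]
```

Fit residuals are about 1 px (1.5 mm). The heading is -0.112 rad and the panel top is at about 7 mm. Plan: yellow→spare, green→green, blue→blue, yellow→yellow. The first hover target is (0.506, -0.151), with a turn of -19.3°.

```bash
python3 -m crank '{"travel":[[4,5,0],[8,10,0],[12,15,0],[16,20,0],[20,25,0],[24,30,0],[28,35,0],[28,35,0]],"rot":[[0,0,-3],[0,0,-6],[0,0,-9],[0,0,-12],[0,0,-15],[0,0,-18],[0,0,-19.3],[0,0,-19.3]]}' 0 40; python3 -c "
from workcell import bot
s=bot.observe();print(s['position'],s['tool_rot'],s['grip_width'])"
```

```text
clock: 2.0
position: [0.3902, -0.2952, 0.3042]
tool_rot: [3.141, -0.001, -0.113]
force: [1.9, -1.3, -0.1]
grip_width: 0.0428
[ 0.3901749  -0.29517698  0.30419355] [ 3.14121109e+00 -6.15825175e-04 -1.13140378e-01] 0.04276994151762509
```

```bash
python3 -m crank '{"travel":[[0,0,0]],"rot":[[0,0,0]]}'; python3 -m crank '{"travel":[[0,0,0]],"rot":[[0,0,0]]}'
```

```text
clock: 2.1
position: [0.3931, -0.2918, 0.3042]
tool_rot: [-3.14, -0.002, -0.104]
force: [-0.4, -1.8, 0.5]
grip_width: 0.0431
clock: 2.2
position: [0.3898, -0.2961, 0.304]
tool_rot: [3.142, -0.0, -0.11]
force: [-0.2, 0.7, 0.4]
grip_width: 0.0428
```

```bash
python3 -m crank '{"travel":[[3,4,-2],[6,8,-4],[9,12,-6],[11.5,14.3,-8],[11.5,14.3,-8],[11.5,14.3,-8],[11.5,14.3,-8]],"rot":[[0,0,0],[0,0,0],[0,0,0],[0,0,0],[0,0,0],[0,0,0],[0,0,0]]}'; python3 -m crank '{"travel":[[0,0,0],[0,0,0]],"rot":[[0,0,0],[0,0,0]]}'
```

```text
clock: 2.9
position: [0.5035, -0.1556, 0.2242]
tool_rot: [3.141, 0.0, -0.114]
force: [0.1, -0.3, 0.6]
grip_width: 0.0426
clock: 3.1
position: [0.5038, -0.155, 0.2244]
tool_rot: [3.141, -0.001, -0.114]
force: [-0.2, -0.2, 0.1]
grip_width: 0.0427
```

```bash
python3 - <<'E'
from h import *
for n in("scene","top"):
    im=bot.grab_frame(n); crop=im[60:330,140:440] if n=="scene" else im[90:320,130:430]
    cv2.imwrite(f"pics/a_{n}.png",cv2.resize(crop,None,fx=2.2,fy=2.2)[:,:,::-1])
    s=bot.observe();print(s['position'],s['tool_rot'])
E
```

```text
[ 0.50390869 -0.15478611  0.22436241] [ 3.14132050e+00 -7.17905466e-04 -1.13483712e-01]
[ 0.5039675  -0.15456974  0.22429082] [ 3.14139552e+00 -5.85327603e-04 -1.13129297e-01]
```

View pics/a_scene.png

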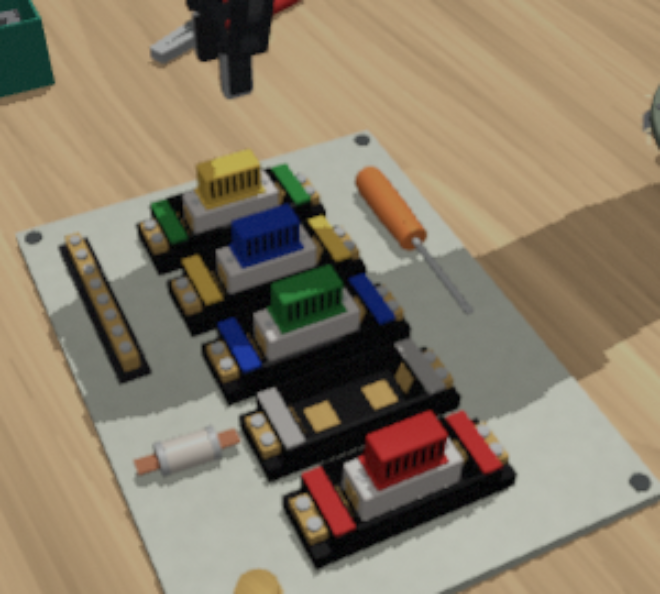

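View pics/a_top.png

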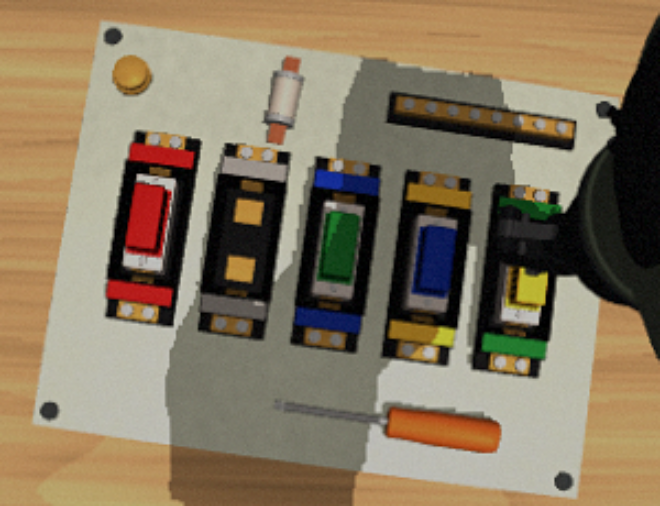

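```bash
python3 - <<'E'
from h import *
s=bot.observe();x,y,z=s['position'];print(s['position'])
ey=np.array([.112,.994,0])
for sg in(-1,1):
  X=np.array([x,y,z-.073])+sg*ey*.027
  print("scene",(proj("scene",X)[0]-[140,60])*2.2,"top",(proj("top",X)[0]-[130,90])*2.2)
E
```

```text
[ 0.5039675  -0.15456974  0.22429082]
scene [207.63056285  59.46881831] top [604.48603801 270.4058314 ]
scene [236.40820759  99.87945591] top [524.60714637 258.6304094 ]
```

The projected fingertips agree with both pictures (scene 236,97; top 525,250). Descending now.

```bash
python3 -m crank '{"travel":[[0.2,0.4,0],[0.2,0.4,-3],[0.2,0.4,-6],[0.2,0.4,-8],[0.2,0.4,-9],[0.2,0.4,-9.5],[0.2,0.4,-10],[0.2,0.4,-10]],"rot":[[0,0,0],[0,0,0],[0,0,0],[0,0,0],[0,0,0],[0,0,0],[0,0,0],[0,0,0]]}'; python3 -m crank '{"travel":[[0,0,0],[0,0,0]],"rot":[[0,0,0],[0,0,0]]}'
```

```text
clock: 4.0
position: [0.5064, -0.1499, 0.1241]
tool_rot: [3.142, -0.0, -0.112]
force: [0.7, 0.2, 0.3]
grip_width: 0.0425
clock: 4.2
position: [0.5064, -0.15, 0.1245]
tool_rot: [3.142, -0.001, -0.112]
force: [0.6, 1.3, 0.5]
grip_width: 0.0428
```

```bash
python3 - <<'E'
from h import *
im=bot.grab_frame("scene")[80:230,140:340]
cv2.imwrite("pics/b_scene.png",cv2.resize(im,None,fx=4,fy=4)[:,:,::-1])
E
```

```text
(no output)
```

View pics/b_scene.png

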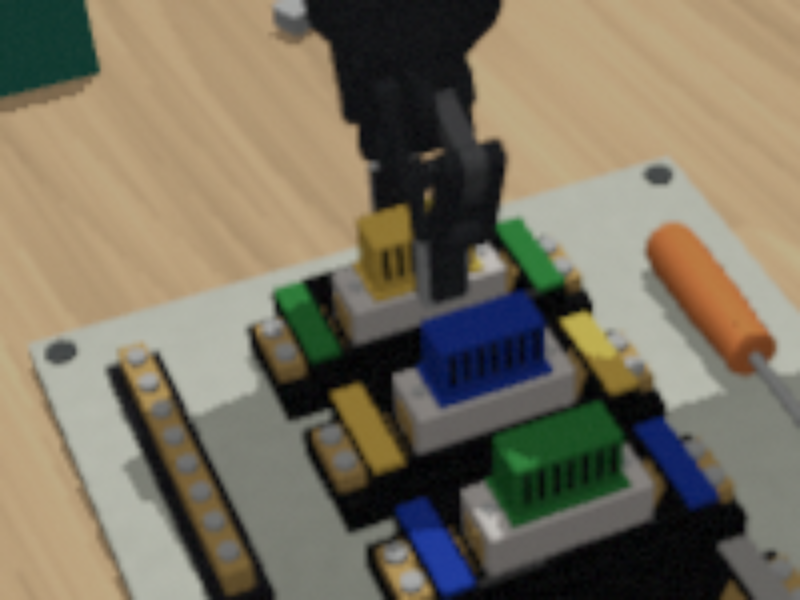

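The fingers straddle the yellow grip (pixel 400–500, 250) and stay clear of blue. Closing and lifting.

```bash
python3 -m crank '{"travel":[[0,0,0],[0,0,0],[0,0,0],[0,0,0],[0,0,0]],"rot":[[0,0,0],[0,0,0],[0,0,0],[0,0,0],[0,0,0]]}' -1 60; python3 -m crank '{"travel":[[0,0,1],[0,0,3],[0,0,6],[0,0,8.5],[0,0,8.5],[0,0,8.5]],"rot":[[0,0,0],[0,0,0],[0,0,0],[0,0,0],[0,0,0],[0,0,0]]}'
```

```text
clock: 4.75
position: [0.5067, -0.1499, 0.1247]
tool_rot: [3.142, -0.001, -0.112]
force: [-2.3, 2.1, 15.0]
grip_width: 0.0211
clock: 5.35
position: [0.5062, -0.15, 0.2095]
tool_rot: [3.141, -0.001, -0.112]
force: [0.1, 0.9, -0.9]
grip_width: 0.0211
```

```bash
python3 - <<'E'
from h import *
im=bot.grab_frame("scene")[40:290,140:390]
cv2.imwrite("pics/c_scene.png",cv2.resize(im,None,fx=2.4,fy=2.4)[:,:,::-1])
E
```

```text
(no output)
```

View pics/c_scene.png

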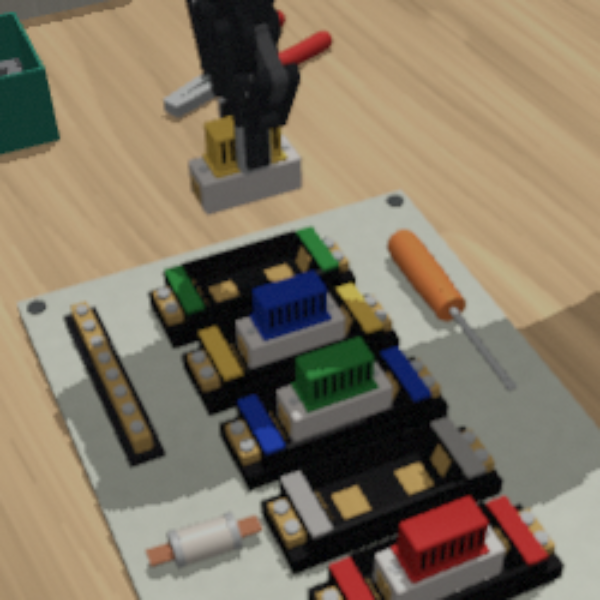

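Yellow lifted level, hanging at (245,165). Moving it to the spare base.

```bash
python3 -m crank '{"travel":[[0.4,4,0],[0.9,8,0],[1.3,12,0],[1.8,16,0],[2.3,20.9,0],[2.3,20.9,0],[2.3,20.9,0],[2.3,20.9,0]],"rot":[[0,0,0],[0,0,0],[0,0,0],[0,0,0],[0,0,0],[0,0,0],[0,0,0],[0,0,0]]}'; python3 -m crank '{"travel":[[0,0,0],[0,0,0]],"rot":[[0,0,0],[0,0,0]]}';  python3 - <<'E'
from h import *
im=bot.grab_frame("scene")[100:350,200:400]
cv2.imwrite("pics/d_scene.png",cv2.resize(im,None,fx=2.4,fy=2.4)[:,:,::-1])
E
```

```text
clock: 6.2
position: [0.5288, 0.058, 0.2082]
tool_rot: [3.141, 0.001, -0.113]
force: [0.8, -0.0, -1.8]
grip_width: 0.0209
clock: 6.4
position: [0.5291, 0.058, 0.2088]
tool_rot: [3.141, 0.0, -0.114]
force: [-0.0, 0.3, -2.1]
grip_width: 0.0211
```

View pics/d_scene.png

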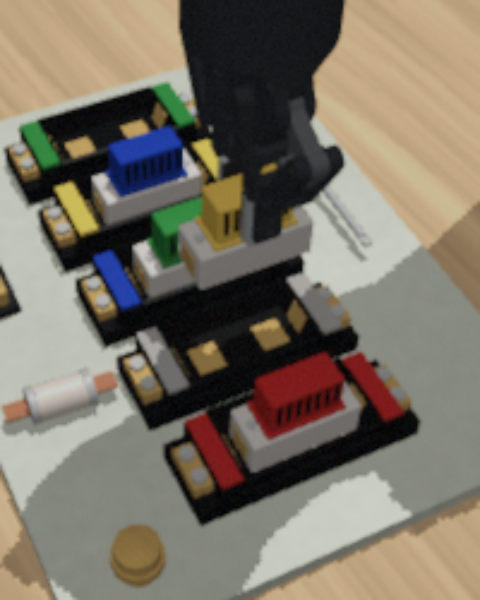

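Yellow hangs over the spare base, lined up. Lowering it.

```bash
python3 -m crank '{"travel":[[0,0,-2],[0,0,-4],[0,0,-6],[0,0,-7],[0,0,-7.6],[0,0,-8],[0,0,-8.3],[0,0,-8.3]],"rot":[[0,0,0],[0,0,0],[0,0,0],[0,0,0],[0,0,0],[0,0,0],[0,0,0],[0,0,0]]}'; python3 -m crank '{"travel":[[0,0,0],[0,0,-0.1]],"rot":[[0,0,0],[0,0,0]]}'
```

```text
clock: 7.25
position: [0.5293, 0.0591, 0.1261]
tool_rot: [-3.141, -0.0, -0.112]
force: [0.3, -0.2, -1.0]
grip_width: 0.0214
clock: 7.45
position: [0.5294, 0.0591, 0.1253]
tool_rot: [-3.141, -0.001, -0.112]
force: [0.1, -0.2, -1.4]
grip_width: 0.021
```

```bash
python3 -m crank '{"travel":[[0,0,-0.1],[0,0,-0.1]],"rot":[[0,0,0],[0,0,0]]}';python3 -m crank '{"travel":[[0,0,0],[0,0,0],[0,0,0]],"rot":[[0,0,0],[0,0,0],[0,0,0]]}' 0; python3 -m crank '{"travel":[[0,0,2],[0,0,5],[0,0,8.5],[0,0,8.5]],"rot":[[0,0,0],[0,0,0],[0,0,0],[0,0,0]]}'
```

```text
clock: 7.65
position: [0.5293, 0.0591, 0.1247]
tool_rot: [-3.141, -0.001, -0.112]
force: [-5.3, -0.5, 15.9]
grip_width: 0.0212
clock: 7.95
position: [0.5292, 0.0591, 0.1239]
tool_rot: [-3.142, -0.0, -0.112]
force: [0.1, -0.0, -0.2]
grip_width: 0.0426
clock: 8.35
position: [0.5307, 0.0593, 0.2127]
tool_rot: [-3.14, -0.005, -0.112]
force: [-0.4, 0.4, -0.7]
grip_width: 0.043
```

```bash
python3 -m crank '{"travel":[[0,-4,0],[-0.4,-7,0],[-0.8,-7,0],[-0.8,-7,0],[-0.8,-7,0]],"rot":[[0,0,0],[0,0,0],[0,0,0],[0,0,0],[0,0,0]]}';  python3 - <<'E'
from h import *
im=bot.grab_frame("scene")[100:350,200:400]
cv2.imwrite("pics/e_scene.png",cv2.resize(im,None,fx=2.4,fy=2.4)[:,:,::-1])
print(bot.observe()['position'])
E
```

```text
clock: 8.85
position: [0.5213, -0.0101, 0.2088]
tool_rot: [-3.141, 0.0, -0.111]
force: [0.3, 0.5, -0.2]
grip_width: 0.0428
[ 0.52134532 -0.00990907  0.20878366]
```

View pics/e_scene.png

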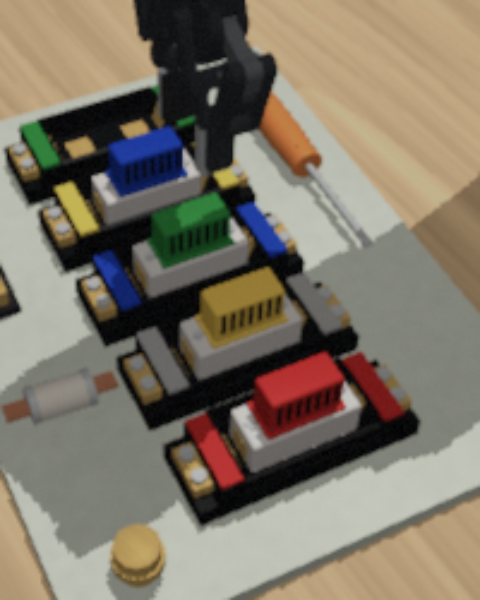

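Yellow stands square in the spare base (245,320 in the crop). The tool is now over green; picking it up.

```bash
python3 -m crank '{"travel":[[0,-0.1,-2],[0,-0.1,-5],[0,-0.1,-7],[0,-0.1,-8],[0,-0.1,-8.3],[0,-0.1,-8.3]],"rot":[[0,0,0],[0,0,0],[0,0,0],[0,0,0],[0,0,0],[0,0,0]]}'; python3 -m crank '{"travel":[[0,0,0],[0,0,0],[0,0,0],[0,0,0],[0,0,0]],"rot":[[0,0,0],[0,0,0],[0,0,0],[0,0,0],[0,0,0]]}' -1 60; python3 -m crank '{"travel":[[0,0,1],[0,0,3],[0,0,6],[0,0,8.5],[0,0,8.5],[0,0,8.5]],"rot":[[0,0,0],[0,0,0],[0,0,0],[0,0,0],[0,0,0],[0,0,0]]}'
```

```text
clock: 9.5
position: [0.5214, -0.0116, 0.1261]
tool_rot: [-3.141, -0.0, -0.112]
force: [0.6, -0.4, -0.2]
grip_width: 0.0429
clock: 10.0
position: [0.5216, -0.0119, 0.1267]
tool_rot: [-3.141, -0.001, -0.112]
force: [-1.2, 0.7, 7.0]
grip_width: 0.0212
clock: 10.6
position: [0.5212, -0.0121, 0.2117]
tool_rot: [-3.141, -0.001, -0.112]
force: [0.1, 0.3, -0.6]
grip_width: 0.0211
```

```bash
python3 -m crank '{"travel":[[-0.4,-4,0],[-0.9,-8,0],[-1.3,-12,0],[-1.6,-13.9,0],[-1.6,-13.9,0],[-1.6,-13.9,0],[-1.6,-13.9,0]],"rot":[[0,0,0],[0,0,0],[0,0,0],[0,0,0],[0,0,0],[0,0,0],[0,0,0]]}'; python3 - <<'E'
from h import *
im=bot.grab_frame("scene")[60:310,170:370]
cv2.imwrite("pics/f_scene.png",cv2.resize(im,None,fx=2.4,fy=2.4)[:,:,::-1])
s=bot.observe();print(s['position'],s['tool_rot'])
E
```

```text
clock: 11.3
position: [0.5052, -0.1499, 0.2105]
tool_rot: [-3.141, 0.001, -0.111]
force: [0.3, 0.5, -1.0]
grip_width: 0.0213
[ 0.50525758 -0.14980856  0.21058144] [-3.14114688e+00  5.57883246e-04 -1.10518566e-01]
```

View pics/f_scene.png

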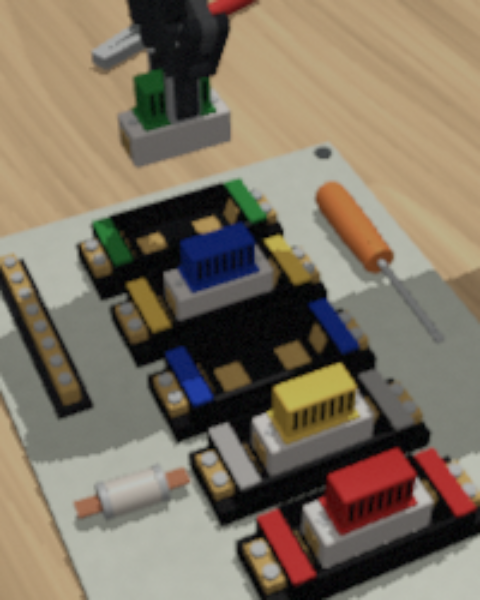

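Green hangs above the green base, level. Lowering it.

```bash
python3 -m crank '{"travel":[[0,0,-2],[0,0,-4],[0,0,-6],[0,0,-7],[0,0,-7.6],[0,0,-8],[0,0,-8.3],[0,0,-8.4]],"rot":[[0,0,0],[0,0,0],[0,0,0],[0,0,0],[0,0,0],[0,0,0],[0,0,0],[0,0,0]]}'; python3 -m crank '{"travel":[[0,0,0],[0,0,-0.1]],"rot":[[0,0,0],[0,0,0]]}'
```

```text
clock: 12.15
position: [0.5053, -0.1509, 0.1271]
tool_rot: [3.142, -0.0, -0.112]
force: [-0.0, -0.7, -0.1]
grip_width: 0.0212
clock: 12.35
position: [0.5054, -0.1509, 0.1266]
tool_rot: [3.142, -0.001, -0.112]
force: [-11.1, 3.5, 39.3]
grip_width: 0.0212
```

Contact at the expected height. Releasing, retreating and moving over blue.

```bash
python3 -m crank '{"travel":[[0,0,0],[0,0,0],[0,0,0]],"rot":[[0,0,0],[0,0,0],[0,0,0]]}' 0; python3 -m crank '{"travel":[[0,0,2],[0,0,5],[0,0,8.3],[0,0,8.3],[0,0,8.3],[0,0,8.3]],"rot":[[0,0,0],[0,0,0],[0,0,0],[0,0,0],[0,0,0],[0,0,0]]}';python3 -m crank '{"travel":[[0.4,4,0],[0.8,7,0],[0.8,7,0],[0.8,7,0],[0.8,7,0]],"rot":[[0,0,0],[0,0,0],[0,0,0],[0,0,0],[0,0,0]]}';  python3 - <<'E'
from h import *
im=bot.grab_frame("scene")[60:310,170:370]
cv2.imwrite("pics/g_scene.png",cv2.resize(im,None,fx=2.4,fy=2.4)[:,:,::-1])
print(bot.observe()['position'])
E
```

```text
clock: 12.65
position: [0.5052, -0.151, 0.126]
tool_rot: [-3.142, -0.0, -0.112]
force: [-0.2, 0.0, -0.8]
grip_width: 0.0427
clock: 13.25
position: [0.5049, -0.1509, 0.2082]
tool_rot: [-3.141, 0.001, -0.112]
force: [-0.2, 0.0, 0.7]
grip_width: 0.0429
clock: 13.75
position: [0.5128, -0.0817, 0.2083]
tool_rot: [3.141, 0.001, -0.113]
force: [0.1, -0.7, -1.1]
grip_width: 0.0428
[ 0.51288581 -0.08186124  0.20846373]
```

View pics/g_scene.png

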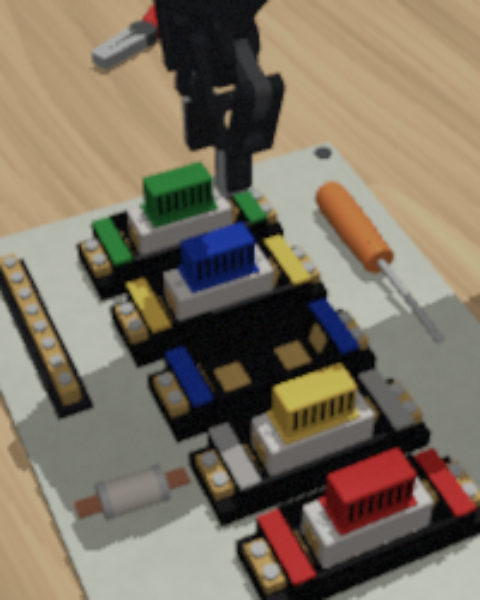

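Green stands home at (180,205). Picking blue at (0.513, -0.082).

```bash
python3 -m crank '{"travel":[[0,0,-2],[0,0,-5],[0,0,-7],[0,0,-8],[0,0,-8.2],[0,0,-8.2]],"rot":[[0,0,0],[0,0,0],[0,0,0],[0,0,0],[0,0,0],[0,0,0]]}'; python3 -m crank '{"travel":[[0,0,0],[0,0,0],[0,0,0],[0,0,0],[0,0,0]],"rot":[[0,0,0],[0,0,0],[0,0,0],[0,0,0],[0,0,0]]}' -1 60; python3 -m crank '{"travel":[[0,0,1],[0,0,3],[0,0,6],[0,0,8.5],[0,0,8.5],[0,0,8.5]],"rot":[[0,0,0],[0,0,0],[0,0,0],[0,0,0],[0,0,0],[0,0,0]]}'; python3 -m crank '{"travel":[[0.4,4,0],[0.8,7,0],[0.8,7,0],[0.8,7,0],[0.8,7,0],[0.8,7,0]],"rot":[[0,0,0],[0,0,0],[0,0,0],[0,0,0],[0,0,0],[0,0,0]]}';  python3 - <<'E'
from h import *
im=bot.grab_frame("scene")[60:310,170:370]
cv2.imwrite("pics/h_scene.png",cv2.resize(im,None,fx=2.4,fy=2.4)[:,:,::-1])
print(bot.observe()['position'])
E
```

```text
clock: 14.4
position: [0.5133, -0.0813, 0.1272]
tool_rot: [3.142, -0.0, -0.113]
force: [-0.6, 0.8, 0.5]
grip_width: 0.0428
clock: 14.9
position: [0.5136, -0.081, 0.1279]
tool_rot: [3.142, -0.002, -0.112]
force: [-0.5, -0.6, 4.4]
grip_width: 0.0208
clock: 15.5
position: [0.5133, -0.081, 0.2129]
tool_rot: [3.142, -0.002, -0.112]
force: [0.7, -0.2, -1.5]
grip_width: 0.0207
clock: 16.1
position: [0.521, -0.0119, 0.2117]
tool_rot: [3.141, 0.0, -0.113]
force: [1.0, 0.6, -0.5]
grip_width: 0.0209
[ 0.52101322 -0.011833    0.21173702]
```

View pics/h_scene.png

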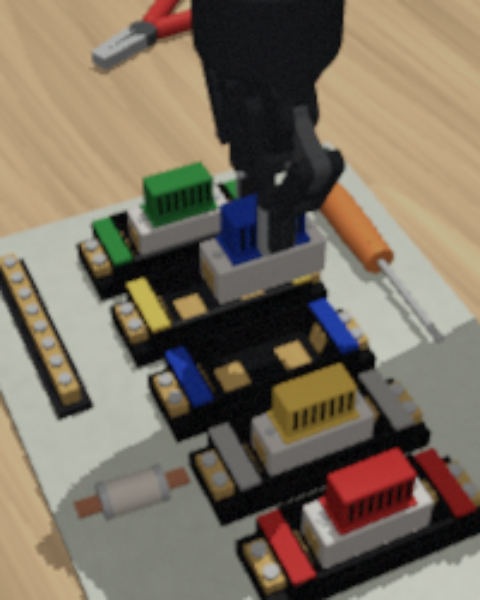

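Blue is held level over its base. Lowering it.

```bash
python3 -m crank '{"travel":[[0,0,-2],[0,0,-4],[0,0,-6],[0,0,-7],[0,0,-7.6],[0,0,-8],[0,0,-8.3],[0,0,-8.4]],"rot":[[0,0,0],[0,0,0],[0,0,0],[0,0,0],[0,0,0],[0,0,0],[0,0,0],[0,0,0]]}'; python3 -m crank '{"travel":[[0,0,0],[0,0,-0.05]],"rot":[[0,0,0],[0,0,0]]}'
```

```text
clock: 16.95
position: [0.5214, -0.0109, 0.1281]
tool_rot: [-3.141, -0.001, -0.112]
force: [0.9, 0.2, -0.1]
grip_width: 0.0212
clock: 17.15
position: [0.5213, -0.0109, 0.1278]
tool_rot: [-3.141, -0.001, -0.112]
force: [-3.2, 2.1, 15.8]
grip_width: 0.0209
```

Contact. Releasing, retreating and moving over yellow in the spare base (0.529, 0.058).

```bash
python3 -m crank '{"travel":[[0,0,0],[0,0,0],[0,0,0]],"rot":[[0,0,0],[0,0,0],[0,0,0]]}' 0; python3 -m crank '{"travel":[[0,0,2],[0,0,5],[0,0,8.3],[0,0,8.3],[0,0,8.3],[0,0,8.3]],"rot":[[0,0,0],[0,0,0],[0,0,0],[0,0,0],[0,0,0],[0,0,0]]}';python3 -m crank '{"travel":[[0.4,4,0],[0.8,7,0],[0.8,7,0],[0.8,7,0],[0.8,7,0]],"rot":[[0,0,0],[0,0,0],[0,0,0],[0,0,0],[0,0,0]]}';  python3 - <<'E'
from h import *
im=bot.grab_frame("scene")[60:310,170:370]
cv2.imwrite("pics/i_scene.png",cv2.resize(im,None,fx=2.4,fy=2.4)[:,:,::-1])
print(bot.observe()['position'])
E
```

```text
clock: 17.45
position: [0.5212, -0.0109, 0.1275]
tool_rot: [-3.142, -0.0, -0.112]
force: [0.3, 0.1, 0.1]
grip_width: 0.0425
clock: 18.05
position: [0.5208, -0.011, 0.2097]
tool_rot: [3.141, 0.001, -0.112]
force: [-0.8, -0.4, 0.2]
grip_width: 0.0428
clock: 18.55
position: [0.5289, 0.0582, 0.2098]
tool_rot: [3.141, 0.001, -0.113]
force: [0.4, 0.2, -0.2]
grip_width: 0.0427
[0.52895645 0.05804066 0.20994164]
```

View pics/i_scene.png

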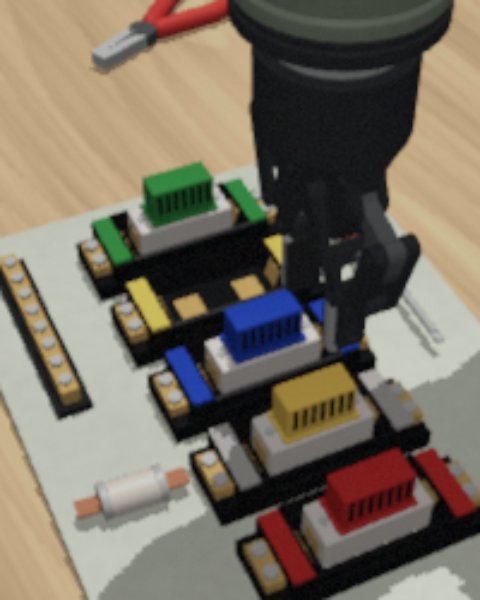

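Blue is home at (262,335). Picking yellow and carrying it to the yellow base (shift -1.6, -13.9 cm).

```bash
python3 -m crank '{"travel":[[0,0.1,-2],[0,0.1,-5],[0,0.1,-7],[0,0.1,-8],[0,0.1,-8.3],[0,0.1,-8.3]],"rot":[[0,0,0],[0,0,0],[0,0,0],[0,0,0],[0,0,0],[0,0,0]]}'; python3 -m crank '{"travel":[[0,0,0],[0,0,0],[0,0,0],[0,0,0],[0,0,0]],"rot":[[0,0,0],[0,0,0],[0,0,0],[0,0,0],[0,0,0]]}' -1 60; python3 -m crank '{"travel":[[0,0,1],[0,0,3],[0,0,6],[0,0,8.5],[0,0,8.5],[0,0,8.5]],"rot":[[0,0,0],[0,0,0],[0,0,0],[0,0,0],[0,0,0],[0,0,0]]}'; python3 -m crank '{"travel":[[-0.4,-4,0],[-0.9,-8,0],[-1.3,-12,0],[-1.6,-13.9,0],[-1.6,-13.9,0],[-1.6,-13.9,0],[-1.6,-13.9,0]],"rot":[[0,0,0],[0,0,0],[0,0,0],[0,0,0],[0,0,0],[0,0,0],[0,0,0]]}';  python3 - <<'E'
from h import *
im=bot.grab_frame("scene")[60:310,170:370]
cv2.imwrite("pics/j_scene.png",cv2.resize(im,None,fx=2.4,fy=2.4)[:,:,::-1])
print(bot.observe()['position'])
E
```

```text
clock: 19.2
position: [0.5293, 0.0598, 0.1276]
tool_rot: [3.142, -0.0, -0.113]
force: [-0.3, 0.8, 0.7]
grip_width: 0.0428
clock: 19.7
position: [0.5296, 0.06, 0.1283]
tool_rot: [-3.141, -0.001, -0.112]
force: [-0.3, -0.7, 6.1]
grip_width: 0.021
clock: 20.3
position: [0.5293, 0.06, 0.2133]
tool_rot: [-3.141, -0.002, -0.112]
force: [0.4, 0.2, -2.1]
grip_width: 0.0212
clock: 21.0
position: [0.5132, -0.0779, 0.2121]
tool_rot: [-3.141, 0.001, -0.111]
force: [-0.3, 0.0, -1.7]
grip_width: 0.0207
[ 0.51320649 -0.07784648  0.2121271 ]
```

View pics/j_scene.png

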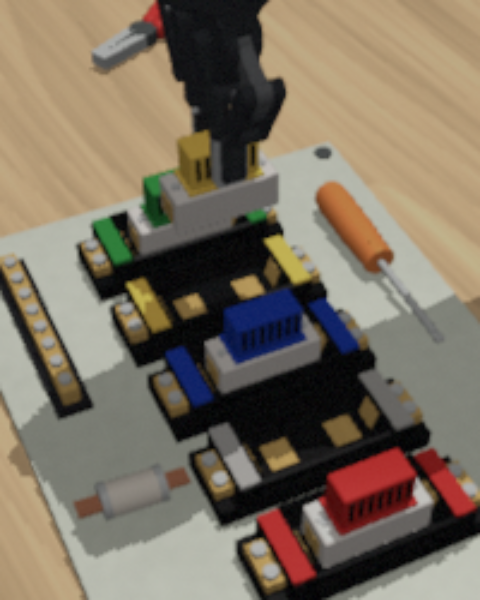

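Yellow is over its base, with y about 3 mm too far left. I'll correct that and lower.

```bash
python3 -m crank '{"travel":[[0,-0.3,-1],[0,-0.3,-4],[0,-0.3,-6],[0,-0.3,-7],[0,-0.3,-7.6],[0,-0.3,-8],[0,-0.3,-8.3],[0,-0.3,-8.4]],"rot":[[0,0,0],[0,0,0],[0,0,0],[0,0,0],[0,0,0],[0,0,0],[0,0,0],[0,0,0]]}'; python3 -m crank '{"travel":[[0,0,0],[0,0,-0.05]],"rot":[[0,0,0],[0,0,0]]}'
```

```text
clock: 21.85
position: [0.5134, -0.0819, 0.1286]
tool_rot: [-3.142, -0.001, -0.112]
force: [-0.4, -0.1, -1.1]
grip_width: 0.0211
clock: 22.05
position: [0.5133, -0.082, 0.1283]
tool_rot: [3.142, -0.001, -0.112]
force: [-2.8, -2.0, 13.0]
grip_width: 0.0207
```

Contact. Releasing, then rising and moving clear so I can check.

```bash
python3 -m crank '{"travel":[[0,0,0],[0,0,0],[0,0,0]],"rot":[[0,0,0],[0,0,0],[0,0,0]]}' 0; python3 -m crank '{"travel":[[0,0,2],[0,0,5],[0,0,9],[0,0,14],[0,-5,18],[-3,-10,18],[-6,-15,18],[-9,-20,18]],"rot":[[0,0,0],[0,0,0],[0,0,0],[0,0,0],[0,0,0],[0,0,0],[0,0,0],[0,0,0]]}'; python3 -m crank '{"travel":[[-3,-5,0],[-6,-10,0],[-8,-14,0],[-8,-14,0],[-8,-14,0]],"rot":[[0,0,0],[0,0,0],[0,0,0],[0,0,0],[0,0,0]]}'
python3 - <<'E'
from h import *
S0=np.load("s.npz"); S={}
for n in("scene","top"):
    im=bot.grab_frame(n); crop=im[100:330,150:410] if n=="scene" else im[90:320,130:430]
    cv2.imwrite(f"pics/k_{n}.png",cv2.resize(crop,None,fx=2.5,fy=2.5)[:,:,::-1])
    for c in("red","blue","yellow","green"):
        r=bot.silhouettes(n,c+"_carrier")
        if r: print(n,c,round(r[0]["conf"],2),np.round(r[0]["box"],1))
    r=bot.silhouettes(n,"screwdriver");print(n,"sd",np.round(r[0]["box"],1))
E
```

```text
clock: 22.35
position: [0.5132, -0.0819, 0.128]
tool_rot: [-3.142, -0.0, -0.112]
force: [0.2, -0.5, 0.1]
grip_width: 0.0426
clock: 23.15
position: [0.4399, -0.2534, 0.3082]
tool_rot: [3.141, -0.001, -0.112]
force: [1.7, 0.3, -0.9]
grip_width: 0.0427
clock: 23.65
position: [0.3596, -0.3935, 0.3074]
tool_rot: [3.141, 0.0, -0.116]
force: [0.7, 0.2, 0.3]
grip_width: 0.0428
scene red 0.81 [321.4 271.9  58.   51.5]
scene blue 0.69 [278.6 203.5  46.   41. ]
scene yellow 0.25 [328.1 169.1  52.1  66.7]
scene green 0.71 [242.8 146.1  44.4  40.3]
scene sd [328.6 169.6  52.1  68.7]
top red 0.77 [199.8 192.7  26.1  44.8]
top blue 0.56 [283.4 204.6  30.   43.2]
top yellow 0.71 [328.1 211.8  26.9  46.5]
top green 0.65 [368.1 216.3  25.9  47.2]
top sd [305.9 284.1 102.8  22.2]
```

View pics/k_scene.png

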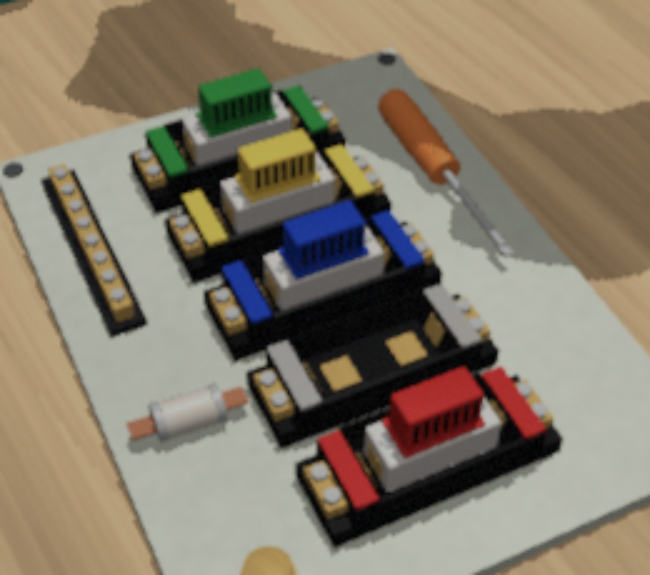

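View pics/k_top.png

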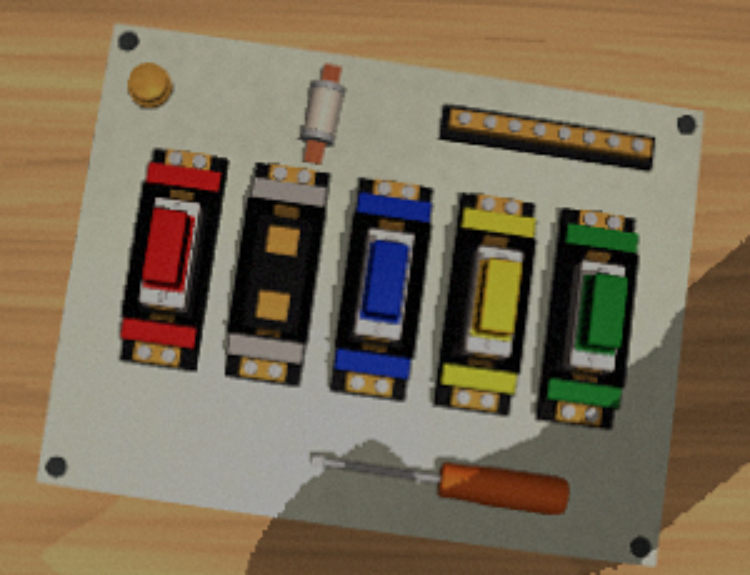

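Every carrier sits in its own colour, the spare base is empty and the screwdriver hasn't moved (top 305.9,284 against 305.6,284). Handing in.

```bash
python3 - <<'E'
from workcell import bot
print(bot.job_done())
E
```

```text
the job is handed in; nothing more can be done
None
```

All four carriers are in the bases of their own colour, and I handed the job in at about 24 s of the 99 s allowed. No verdict was reported.

- **Moves:** Red was already in its own base, so I left it. I parked yellow in the spare base, then moved green to green, blue to blue and yellow to yellow.
- **Seating:** Blue and yellow were lowered until they touched (13–16 N). They were released with the tool within about 1 mm of the height where it had gripped them seated. Green was the same, except that it pressed down at about 39 N before I released it.
- **Final pictures:** Both cameras show all four upright and square in matching bases, the spare base empty, and the gripper clear.
- **Screwdriver:** Its detected position changed by less than 2 px in both views.

One check disagreed: in the last scene picture the network labelled the screwdriver as the yellow carrier (confidence 0.25). I ignored it, because both pictures show yellow in its base and the top-view network also finds it there (confidence 0.71). I checked the final seating only by eye, contact force and tool height, and did not refit the final carrier poses.

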